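# Load a meter case face down in a spring cradle

## Robot

A 6-joint arm with a two-finger parallel gripper is mounted at the origin on the work surface. World frame = base frame: x ahead of the robot, y to its left, z up, the work surface at z = 0. Lengths are in m, angles in rad, forces in N, time in s.
With the tool pointing down it reaches from about 0.25 to 0.775 m from the base axis. Payload 4 kg.
Tool frame: the origin (TCP) lies on the centre line of the jaws, within the pads' length; the fingertips stand 8 mm ahead of it and the grasp point (between the pads) lies 11 mm behind it; y points along the fingers, x is the direction in which the jaws open and shut, and the axes are right-handed (so a half turn about y gives the same grasp; the last joint's range is limited). The gripper opens to 94 mm and grips with 3 to 60 N. Pads are 16 mm wide; open, the fingers measure 119 mm over their backs; the gripper's body (75 mm by 177 mm) begins 78 mm behind the grasp point.
Start: joints at [1.225, 0.087, 1.371, -0, 1.684, -0.103], TCP at [0.132, 0.534, 0.214] pointing down, gripper open.
Joint ranges: [-3.1, 3.1], [-0.76, 2.03], [0.27, 2.55], [-1.08, 4.22], [0.17, 2.65], [-2.57, 2.57]. Speed limits (rad/s): [2.79, 2.79, 3.14, 3.14, 3.14, 3.14].

## Interface

Orientations are given as [roll, pitch, yaw] about the fixed x, y, z axes, in that order (R = Rz(yaw) Ry(pitch) Rx(roll)).
In Python, from bench import robot gives the robot as it stands.
- The arm moves only by the tool step_arm, never from a script. Its argument "commands" is a list of rows, each an object with "xyz": the shift along the world's x, y, z in m, a list of three; "twist": the turn, a rotation vector about the world's x, y, z in degrees, a list of three. In form: [{"xyz": [tx, ty, tz], "twist": [ax, ay, az]}, ...]. A call has 1 to 12 rows; each row is the pose to reach, as a shift and turn from the pose commanded when the call began; what a row does not reach only later rows make up. A row lasts 1/12 s, in which the tool goes at most 41.7 mm and 7.16 degrees, less where a joint would pass 70% of its speed; a pose out of reach is approached as far as the arm can. A call with a gripper value outside its range is refused whole. "fingers" is the closure in counts, from 0 (fully open) to 255 (shut), set as the call begins (left out, the last holds). The fingers move at their own pace and stop on an object; the grip force is fixed at half the most. Time passes only in rows, so rows that repeat a pose let the fingers close. It gives the time, the measured TCP pose, the force and the opening at its end, in the units of the state.
- robot.get_obs(): the state, without advancing time (a new reading comes with each control period).
- robot.snapshot(name): name is "scene" or "top" or "wrist"; returns (picture, depth): 480x640x3 uint8, red, green, blue; 480x640 float32, m along the optical axis (not along the pixel's ray), 0 where there is no reading.
- robot.camera_info(name): a dict with "fx", "fy", "cx", "cy" (pixels), "R" (3x3) and "t" (3): a world point X has camera coordinates R X + t. Camera axes: x right, y down, z forward; pixel columns grow to the right and rows downward; lengths in m; the calibration is good to about 2 mm. A picture is of the moment at which its call begins: read the wrist's pose just before it. camera_info takes no time and is no camera call; for the wrist camera it gives the pose at the moment of the call.
- robot.close_job(): hands the job in, once; it reports no verdict.
The state is a dict: "time": time; "joint_positions": joint angles; "qvel": joint speeds; "joint_torque": joint torques, N m; "tool_pos": TCP position; "ee_rot": TCP orientation; "wrist_force": force on the tool from outside, world axes, zero at the start; "wrist_torque": the same for the moment, N m; "width": finger opening in m.
Only numpy, scipy, OpenCV 4.12 (cv2) and the standard library are available. Lean on these libraries where they do the work, as an engineer would, in place of code of your own. Each camera call takes 0.05 s, during which the arm holds its last target.

## Task

Take the orange meter case out of its stand and load it into the aluminium service cradle face down, so that its display and dial face the cradle's floor and the green board in its open back looks straight up. The case has to push the red sprung jaw back to fit, and must end flat on the pocket floor, clamped between the jaw and the fixed lip and let go; either end may go to the jaw. Leave the screwdriver, bottle, jar and spool around it where they are.

Things in the scene. Friction and masses are not known exactly. Their poses are not given: they have to be found in the camera images.
- meter_case: orange front half of a hand meter's case, 130 x 58 x 44 mm, 4 mm walls, 0.2 kg, at first standing on its lower end. Origin: centre of that end. z: along the 130 mm length to the upper end; y: across the 58 mm width (plain side walls, good to grip); x: thickness. Its +x side (22 mm out) is the face: flat rim, recessed display and dial. Its -x side is the open back with a green board
- case_mid (a point): the middle of the case: 65 mm along z from the case's origin; same axes as the case
- stand: grey plastic stand fixed to the bench: base 110 x 100 x 8 mm with a rectangular socket 18 mm deep (floor 8 mm, rim 26 mm above the bench); the case's lower end stands in it with 2 mm play all round. Origin: centre of its underside; axes as the case at the start, z up
- cradle: fixed aluminium cradle: plate 190 x 96 x 12 mm, from x = -85 to +105 mm. Origin on the bench under the pocket's middle; z up, x along the pocket to the red sprung jaw. Four black corner guides stand 14 mm above the pocket floor, |x| = 32 to 62 mm, inner faces at y = +-30.5 mm; between them the sides are open. Behind the jaw: a green block, x = 90 to 104 mm, 30 mm high
- pocket (a point): middle of the pocket floor (12 mm above the bench), axes as the cradle. A loaded case lies with its face rim on this floor, its middle 22 mm above this point, its long axis along x
- lip (a point): middle of the inner top edge of the black fixed lip at the pocket's -x end: 65 mm from the pocket's middle, 12 mm above the pocket floor; the lip is 8 mm thick and 50 mm wide; axes as the cradle
- jaw (a joint): how far the red sprung jaw is pushed back along the cradle's +x, in m: 0 = relaxed (122 mm from the lip), 0.008 with the case loaded, 0.016 = fully back (138 mm from the lip). The spring takes about 1.5 N to start and 8 N fully back
- jaw_face (a point): middle of the red jaw's pushing face, 15.5 mm above the pocket floor; relaxed it is 57 mm from the pocket's middle. The jaw is a block 12 mm thick, 44 mm wide, rising 30 mm above the pocket floor, square-edged (no ramp); the point moves with it
- screwdriver: a screwdriver, 190 mm long, lying flat; origin under its middle. Not part of the job
- flux_bottle: a blue plastic bottle with a white cap, 42 mm across, 110 mm tall, upright; origin at the centre of its underside. Not part of the job
- screw_jar: a small amber jar, 60 mm across, 70 mm tall, upright; origin at the centre of its underside. Not part of the job
- solder_spool: a grey metal spool, 56 mm across, 46 mm tall, standing on its flange; origin at the centre of its underside. Not part of the job
There are look-alikes about, which are no part of the job. What is shaped like the meter_case but purple is not meant. There is more than one size of the cradle; the job needs the smaller.

How it is judged:
By the outcome, as a careful person would: the job done as asked, in the order asked, and still so for the second after the job is handed in, with the robot touching nothing.
It also fails if it takes over 48 s, if anything falls off the work surface, if the arm or the gripper's body presses on something with over 40 N, if the wrist force passes 120 N, or if a joint passes its speed limit or range.

## Working session

There is one attempt and no reset: what is moved stays moved. The work goes in short steps, Python scripts to look and compute and a tool call to move; the robot and the scene stay as the last step left them, time stands still between calls to the robot, and variables do not carry over. Pictures are saved under pics/ and viewed, and the job is handed in when it is done.

Besides the shell and the picture viewer there is one more tool, called after "Emit:" as name(argument=value, ...), one argument or row to a line, values as JSON. step_arm: Moves the arm, as the interface text tells. Its arguments: {"type":"object","properties":{"commands":{"type":"array"},"fingers":{"type":"number"}},"required":["commands"]}

```bash
mkdir -p pics; ls
python3 - <<'E'
from bench import robot
import cv2,numpy as np
o=robot.get_obs()
print({k:np.round(v,3).tolist() for k,v in o.items()})
for n in ["scene","top","wrist"]:
    ci=robot.camera_info(n); print(n,{k:np.round(v,3).tolist() for k,v in ci.items()})
    p,d=robot.snapshot(n)
    cv2.imwrite(f"pics/{n}0.png",p[:,:,::-1]); np.savez(f"pics/{n}0.npz",p=p,d=d,**ci)
E
```

```text
pics
{'time': 0.0, 'joint_positions': [1.225, 0.088, 1.372, 0.0, 1.684, -0.103], 'qvel': [-0.001, 0.001, -0.002, 0.002, -0.0, 0.0], 'joint_torque': [-0.001, -34.017, -30.243, 0.072, 0.033, -0.0], 'tool_pos': [0.132, 0.533, 0.212], 'ee_rot': [-1.571, 0.002, 1.328], 'wrist_force': [-1.06, 0.062, -0.665], 'wrist_torque': [0.029, 0.021, 0.011], 'width': 0.094}
scene {'fx': 504.545, 'fy': 504.545, 'cx': 319.901, 'cy': 239.435, 'R': [[0.764, 0.645, 0.006], [0.395, -0.461, -0.794], [-0.51, 0.609, -0.608]], 't': [-0.352, -0.141, 1.486]}
top {'fx': 481.828, 'fy': 481.828, 'cx': 317.779, 'cy': 240.887, 'R': [[0.009, -1.0, 0.004], [-0.992, -0.009, -0.125], [0.125, -0.003, -0.992]], 't': [-0.014, 0.478, 1.12]}
wrist {'fx': 378.395, 'fy': 378.395, 'cx': 316.602, 'cy': 240.746, 'R': [[0.24, 0.971, -0.002], [0.944, -0.233, 0.231], [0.224, -0.058, -0.973]], 't': [-0.549, -0.025, 0.389]}
```

View pics/scene0.png

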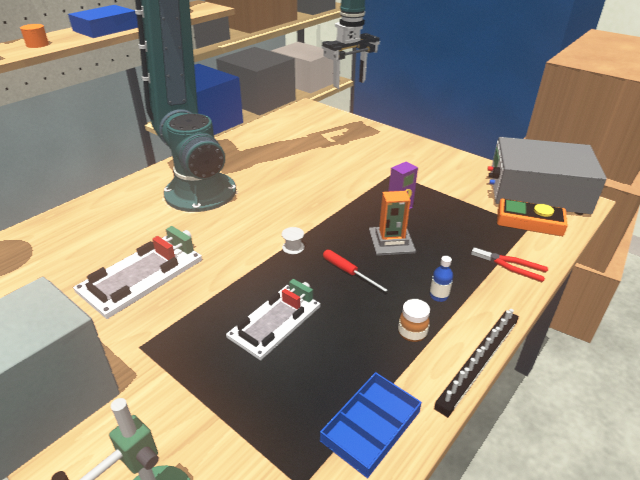

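View pics/top0.png

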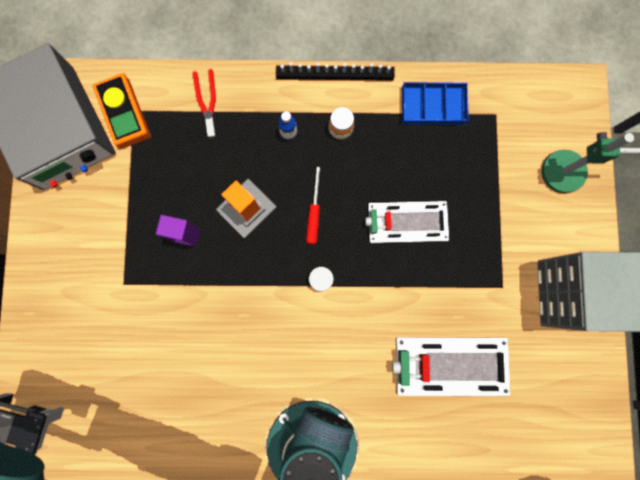

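View pics/wrist0.png

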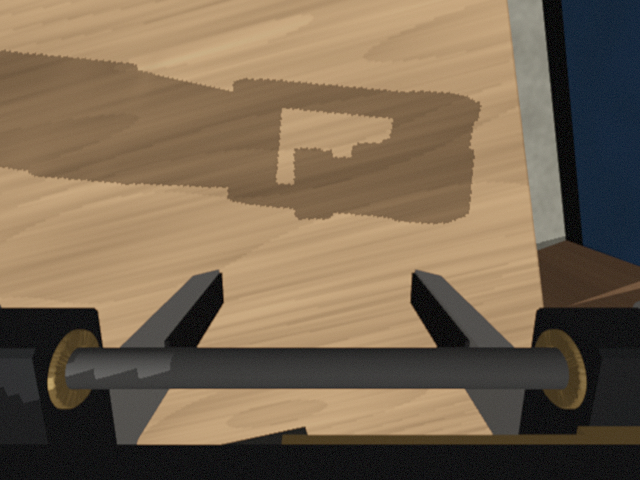

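Candidates for the case (scene picture): orange case in the grey stand (395,215), purple look-alike (403,185), and the orange meter lying on the bench (532,215). For the cradle: small (275,315), larger (140,270). I choose the orange one in the stand and the small cradle, and check both in close crops.

```bash
cat > h.py <<'E'
import numpy as np,cv2
def load(n):
    z=np.load(f"pics/{n}.npz"); return {k:z[k] for k in z.files}
def cloud(z):
    d=z['d'];h,w=d.shape;u,v=np.meshgrid(np.arange(w),np.arange(h))
    P=np.stack([(u-z['cx'])/z['fx']*d,(v-z['cy'])/z['fy']*d,d],-1)
    return (P-z['t'])@z['R']
def ray(z,u,v,h):
    c=-z['R'].T@z['t']; r=z['R'].T@np.array([(u-z['cx'])/z['fx'],(v-z['cy'])/z['fy'],1]); return c+r*(h-c[2])/r[2]
E
python3 - <<'E'
from h import *
s=load("scene0");t=load("top0")
a=cv2.resize(s['p'][150:370,220:460,::-1],None,fx=3.2,fy=2.7*1.0,interpolation=cv2.INTER_CUBIC)
cv2.imwrite("pics/c1.png",a[:600])
b=cv2.resize(t['p'][160:260,150:460,::-1],None,fx=2.58,fy=2.58,interpolation=cv2.INTER_CUBIC); cv2.imwrite("pics/c2.png",b)
for n,z in (("s",s),("t",t)):
    P=cloud(z);hsv=cv2.cvtColor(z['p'],cv2.COLOR_RGB2HSV)
    H,S,V=[hsv[...,i].astype(int) for i in range(3)]
    roi=(P[...,0]>0.2)&(P[...,0]<.85)&(abs(P[...,1])<.45)
    for nm,m in (("orange",(H>5)&(H<18)&(S>180)&(V>90)),("red",((H<4)|(H>175))&(S>170)&(V>90)),("purple",(H>135)&(H<160)&(S>100)),("green",(H>60)&(H<85)&(S>80)),("blue",(H>105)&(H<125)&(S>150))):
        k,lab,st,ce=cv2.connectedComponentsWithStats((m&roi&(z['d']>0)).astype(np.uint8))
        for i in range(1,k):
            if st[i,4]>25:
                q=P[lab==i]; print(n,nm,ce[i].round(0),st[i,4],"lo",np.percentile(q,3,0).round(3),"hi",np.percentile(q,97,0).round(3))
E
```

```text
s orange [384. 220.] 94 lo [0.537 0.128 0.034] hi [0.559 0.147 0.137]
s orange [405. 221.] 79 lo [0.583 0.165 0.027] hi [0.596 0.177 0.132]
s orange [519. 222.] 467 lo [0.738 0.409 0.005] hi [0.838 0.448 0.036]
s red [339. 261.] 350 lo [ 0.481 -0.013  0.007] hi [0.567 0.011 0.027]
s red [507. 261.] 196 lo [0.806 0.249 0.005] hi [0.849 0.292 0.016]
s red [291. 294.] 68 lo [ 0.51  -0.185  0.04 ] hi [ 0.548 -0.174  0.044]
s purple [402. 178.] 525 lo [0.471 0.276 0.027] hi [0.519 0.334 0.131]
s green [513. 210.] 44 lo [0.742 0.431 0.041] hi [0.784 0.449 0.045]
s green [303. 287.] 64 lo [ 0.514 -0.15   0.039] hi [ 0.552 -0.139  0.044]
s blue [443. 274.] 176 lo [0.745 0.046 0.066] hi [0.774 0.069 0.086]
s blue [362. 418.] 3880 lo [ 0.782 -0.381  0.001] hi [ 0.848 -0.223  0.03 ]
t orange [139. 124.] 430 lo [0.726 0.413 0.007] hi [0.822 0.448 0.044]
t orange [340. 131.] 39 lo [ 0.741 -0.083  0.038] hi [ 0.755 -0.041  0.047]
t orange [244. 205.] 304 lo [0.528 0.134 0.001] hi [0.61  0.221 0.141]
t red [201. 103.] 71 lo [0.805 0.276 0.009] hi [0.847 0.297 0.019]
t red [212. 103.] 64 lo [0.806 0.255 0.008] hi [0.847 0.265 0.019]
t red [313. 224.] 437 lo [ 0.477 -0.01   0.001] hi [0.566 0.017 0.029]
t red [388. 220.] 81 lo [ 0.509 -0.181  0.038] hi [ 0.546 -0.171  0.047]
t red [425. 359.] 58 lo [ 0.201 -0.261  0.05 ] hi [ 0.217 -0.247  0.061]
t purple [177. 230.] 1009 lo [0.469 0.28  0.   ] hi [0.52  0.365 0.134]
t green [133. 123.] 122 lo [0.742 0.432 0.04 ] hi [0.786 0.45  0.048]
t green [374. 221.] 117 lo [ 0.501 -0.147  0.033] hi [ 0.551 -0.136  0.047]
t green [404. 357.] 106 lo [ 0.201 -0.216  0.05 ] hi [ 0.225 -0.199  0.062]
t blue [434. 111.] 1752 lo [ 0.782 -0.375 -0.   ] hi [ 0.848 -0.22   0.031]
t blue [287. 125.] 165 lo [0.739 0.049 0.06 ] hi [0.769 0.085 0.085]
```

View pics/c1.png

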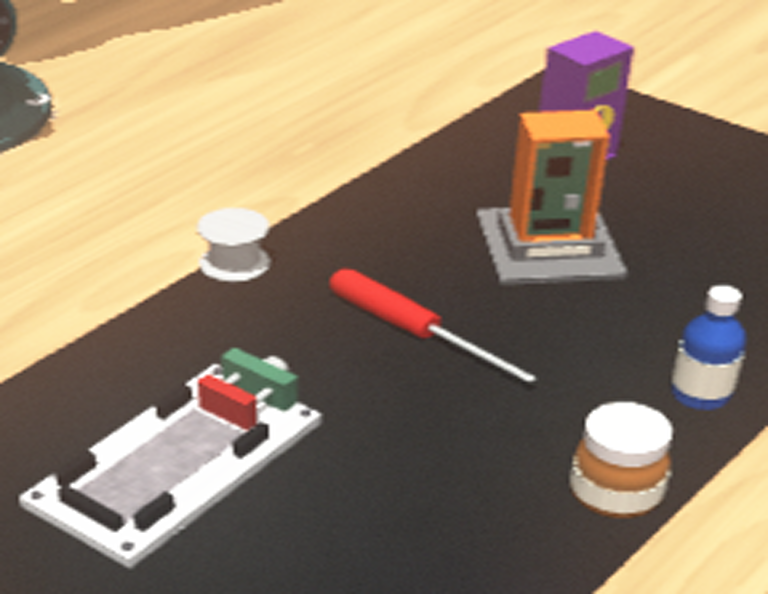

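View pics/c2.png

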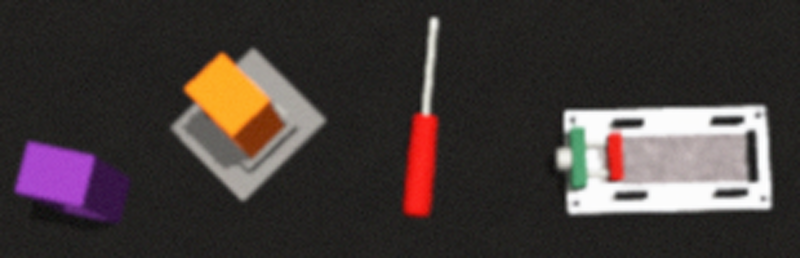

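Run:
```python
from h import *
for n in("scene0","top0"):
    z=load(n);P=cloud(z);hsv=cv2.cvtColor(z['p'],cv2.COLOR_RGB2HSV);H,S,V=[hsv[...,i].astype(int) for i in range(3)]
    print(n,"cam",(-z['R'].T@z['t']).round(3))
    def rect(m,h,name):
        k,lab,st,_=cv2.connectedComponentsWithStats(m.astype(np.uint8));i=1+np.argmax(st[1:,4])
        v,u=np.nonzero(lab==i);q=np.array([ray(z,a,b,h)[:2] for a,b in zip(u,v)],np.float32)
        r=cv2.minAreaRect(q*1000);print(name,len(q),np.round(r[0],1),np.round(r[1],1),round(r[2],2))
    near=(abs(P[...,0]-.575)<.07)&(abs(P[...,1]-.16)<.07)
    rect(near&(P[...,2]>.125)&(H>5)&(H<22)&(S>150)&(V>150),.138,"casetop")
    rect((abs(P[...,0]-.57)<.12)&(abs(P[...,1]-.15)<.12)&(S<60)&(V>70)&(P[...,2]<.016),.008,"standbase")
    rect((abs(P[...,0]-.53)<.08)&(P[...,1]<-.1)&(P[...,1]>-.36)&(V>90)&(P[...,2]<.03)&(S<70),.012,"plate")
    cr=(abs(P[...,0]-.53)<.08)&(P[...,1]<-.1)&(P[...,1]>-.36)
    rect(cr&((H<5)|(H>174))&(S>150)&(P[...,2]>.03),.042,"jawtop")
    rect(cr&(H>60)&(H<85)&(S>80)&(P[...,2]>.03),.042,"greentop")
    # red/other
    q=P[near&(H>60)&(H<90)&(S>60)&(P[...,2]>.03)]
    if len(q): print("board",len(q),q.mean(0).round(3))
```

```text
scene0 cam [ 1.082 -0.743  0.792]
casetop 293 [564.9 155.6] [63.  62.9] 47.68
standbase 613 [564.4 159.4] [112.3 118. ] 42.66
plate 2705 [ 532.2 -230. ] [105.5 205.9] 1.96
jawtop 134 [ 532.1 -183.4] [48.  20.6] 2.29
greentop 64 [ 531.9 -144.7] [42.2 11.5] 4.52
top0 cam [ 0.335 -0.006  1.171]
casetop 547 [561.5 166.8] [59.9 43.4] 46.56
standbase 1042 [561.8 167.8] [103.  111.2] 45.42
plate 2791 [ 530.9 -229.8] [102.  195.3] 2.0
jawtop 88 [ 527.4 -174.6] [11.9 41.1] 89.42
greentop 115 [ 525.9 -141.3] [11.9 53. ] 89.7
```

```bash
cat > plan.py <<'E'
from h import *
from scipy.spatial.transform import Rotation as Ro
def R_of(psi_x, phi):
    # psi_x: heading of tool x (deg). tool y = cos(phi)*heading(psi_x+90)+sin(phi)*down
    x=np.array([np.cos(np.radians(psi_x)),np.sin(np.radians(psi_x)),0]);h=np.array([-x[1],x[0],0])
    c,s=np.cos(np.radians(phi)),np.sin(np.radians(phi)); y=c*h-s*np.array([0,0,1]); return np.column_stack([x,y,np.cross(x,y)])
def cur(o): return np.array(o['tool_pos']),Ro.from_euler('xyz',o['ee_rot']).as_matrix()
def delta(R,R0): return Ro.from_matrix(R@R0.T).as_rotvec(degrees=True)
E
python3 - <<'E'
from plan import *
p0=np.array([.132,.534,.214]);R0=Ro.from_euler('xyz',[-np.pi/2,0,1.328]).as_matrix()
for phi in (40,45):
    R=R_of(46.3,phi);d=R[:,1];G=np.array([.562,.167,.073])
    for b in (.13,0):
        T=G+d*(.011-b);print(phi,b,T.round(3),"shift",(T-p0).round(3),"twist",delta(R,R0).round(1))
E
```

```text
40 0.13 [0.628 0.104 0.149] shift [ 0.496 -0.43  -0.065] twist [ 24.4  44.3 -27.9]
40 0 [0.556 0.173 0.066] shift [ 0.424 -0.361 -0.148] twist [ 24.4  44.3 -27.9]
45 0.13 [0.623 0.109 0.157] shift [ 0.491 -0.425 -0.057] twist [ 21.9  39.9 -28.2]
45 0 [0.556 0.172 0.065] shift [ 0.424 -0.362 -0.149] twist [ 21.9  39.9 -28.2]
```

Emit:
step_arm(
  commands=[
    {"xyz":[0.01,-0.01,0.03],"twist":[0,0,0]},
    {"xyz":[0.03,-0.03,0.06],"twist":[0,0,0]},
    {"xyz":[0.06,-0.055,0.09],"twist":[0,0,0]},
    {"xyz":[0.085,-0.075,0.11],"twist":[0,0,-3]},
    {"xyz":[0.11,-0.1,0.12],"twist":[0,0,-6]},
    {"xyz":[0.135,-0.12,0.12],"twist":[0,0,-9]},
    {"xyz":[0.16,-0.14,0.12],"twist":[0,0,-12]},
    {"xyz":[0.19,-0.165,0.12],"twist":[0,0,-15]},
    {"xyz":[0.22,-0.19,0.12],"twist":[0,0,-18]},
    {"xyz":[0.245,-0.21,0.12],"twist":[0,0,-21]},
    {"xyz":[0.27,-0.235,0.12],"twist":[0,0,-25]},
    {"xyz":[0.3,-0.26,0.12],"twist":[0,0,-29]},
  ],
  fingers=0,
)

```text
time: 1.15
tool_pos: [0.4327, 0.2727, 0.3335]
ee_rot: [-1.57, 0.0, 0.819]
wrist_force: [0.9, 0.4, 0.5]
width: 0.0942
```

Emit:
step_arm(
  commands=[
    {"xyz":[0.02,-0.02,0],"twist":[0,0,0]},
    {"xyz":[0.045,-0.04,0],"twist":[3,3,0]},
    {"xyz":[0.07,-0.06,0],"twist":[6,6,0]},
    {"xyz":[0.09,-0.08,0],"twist":[9,9.5,0]},
    {"xyz":[0.11,-0.1,0],"twist":[12,12.5,0]},
    {"xyz":[0.13,-0.12,0],"twist":[15,16,0]},
    {"xyz":[0.15,-0.14,-0.01],"twist":[18,19,0]},
    {"xyz":[0.17,-0.155,-0.02],"twist":[21,22,0]},
    {"xyz":[0.185,-0.165,-0.03],"twist":[24,25,0]},
    {"xyz":[0.195,-0.172,-0.045],"twist":[27,28.5,0]},
    {"xyz":[0.2,-0.177,-0.06],"twist":[31,32.5,-0.7]},
    {"xyz":[0.2,-0.177,-0.07],"twist":[31,32.5,-0.7]},
  ],
)

```text
time: 2.15
tool_pos: [0.634, 0.0933, 0.2529]
ee_rot: [-0.773, 0.006, 0.8]
wrist_force: [0.8, -0.4, -4.0]
width: 0.094
```

Run:
```python
from bench import robot
from plan import *
o=robot.get_obs(); print(o['time'],np.round(o['joint_positions'],3),np.round(o['tool_pos'],4),np.round(o['ee_rot'],3))
p,R=cur(o);print("headx",np.degrees(np.arctan2(R[1,0],R[0,0])),"y",R[:,1].round(3))
ci=robot.camera_info("wrist");p,d=robot.snapshot("wrist")
cv2.imwrite("pics/w1.png",p[:,:,::-1]);np.savez("pics/w1.npz",p=p,d=d,**ci)
p,d=robot.snapshot("scene");cv2.imwrite("pics/s1.png",p[:,:,::-1])
```

```text
2.15 [-0.164  0.74   0.616  0.629  2.382 -0.631] [0.634  0.0933 0.2529] [-0.773  0.006  0.8  ]
headx 45.85629028899897 y [-0.516  0.496 -0.698]
```

View pics/w1.png

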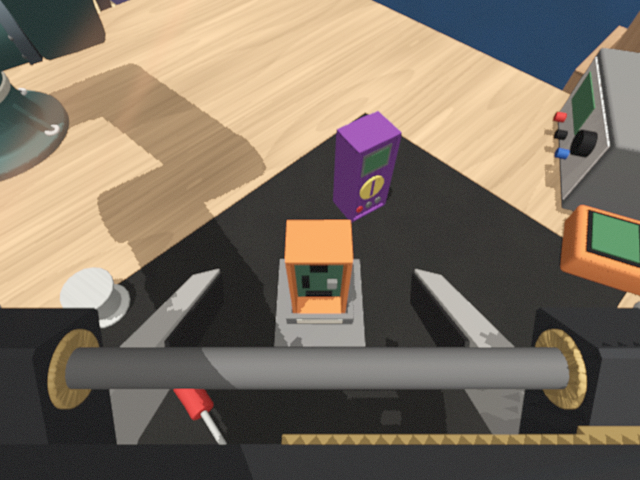

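View pics/s1.png

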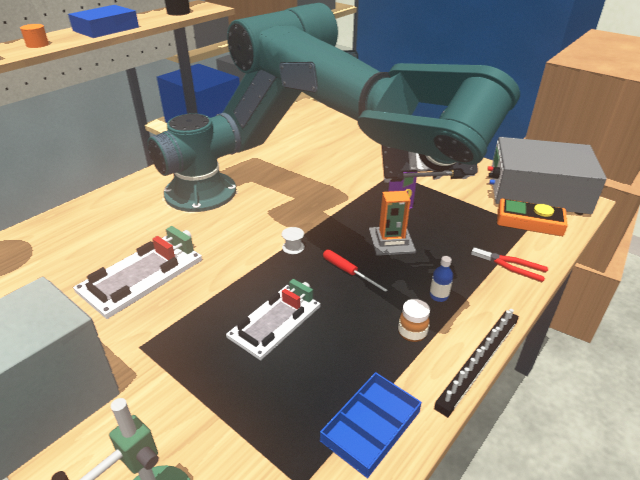

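Run:
```python
from plan import *
z=load("w1");P=cloud(z);hsv=cv2.cvtColor(z['p'],cv2.COLOR_RGB2HSV);H,S,V=[hsv[...,i].astype(int) for i in range(3)]
near=(abs(P[...,0]-.565)<.09)&(abs(P[...,1]-.165)<.09)
m=near&(P[...,2]>.132)&(H>5)&(H<22)&(S>100)
v,u=np.nonzero(m);print(len(u),P[m][:,2].mean(),u.min(),u.max(),v.min(),v.max())
q=np.array([ray(z,a,b,.138)[:2] for a,b in zip(u,v)],np.float32);print(cv2.minAreaRect(q*1000),cv2.minAreaRect((P[m][:,:2]*1000).astype(np.float32)))
# side (back) orange points: vertical rim centre
m=near&(P[...,2]>.03)&(P[...,2]<.13)&(H>5)&(H<22)&(S>100)
q=P[m];print(len(q),q.min(0),q.max(0))
```

```text
2914 0.1375402558612638 285 352 220 265
((562.6939697265625, 163.8174285888672), (57.870540618896484, 46.738101959228516), 45.92519760131836) ((561.3803100585938, 165.1085662841797), (58.00809097290039, 45.473323822021484), 45.955841064453125)
670 [0.54049231 0.12899874 0.03021696] [0.59773141 0.18650773 0.12994999]
```

Run:
```python
from bench import robot
import numpy as np
o=robot.get_obs(); print(o['time'],np.round(o['joint_positions'],3),np.round(o['tool_pos'],4),np.round(o['ee_rot'],3),np.round(o['wrist_force'],1))
```

```text
2.25 [-0.159  0.73   0.618  0.627  2.382 -0.632] [0.6321 0.0962 0.2579] [-0.78   0.002  0.806] [-0.3 -0.5  0.4]
```

Emit:
step_arm(
  commands=[
    {"xyz":[-0.002,0.002,-0.012],"twist":[0,0,0]},
    {"xyz":[-0.005,0.005,-0.03],"twist":[0,0,0]},
    {"xyz":[-0.009,0.009,-0.05],"twist":[0,0,0]},
    {"xyz":[-0.013,0.013,-0.07],"twist":[0,0,0]},
    {"xyz":[-0.016,0.016,-0.09],"twist":[0,0,0]},
    {"xyz":[-0.019,0.019,-0.105],"twist":[0,0,0]},
    {"xyz":[-0.02,0.02,-0.118],"twist":[0,0,0]},
    {"xyz":[-0.02,0.02,-0.118],"twist":[0,0,0]},
    {"xyz":[-0.02,0.02,-0.118],"twist":[0,0,0]},
  ],
)

```text
time: 3.0
tool_pos: [0.612, 0.1178, 0.1477]
ee_rot: [-0.79, -0.006, 0.809]
wrist_force: [0.4, 0.2, -0.4]
width: 0.0941
```

Run:
```python
from bench import robot
from plan import *
ci=robot.camera_info("wrist");p,d=robot.snapshot("wrist")
o=robot.get_obs(); print(o['time'],np.round(o['joint_positions'],3),np.round(o['tool_pos'],4),np.round(o['ee_rot'],3))
P0,R=cur(o);print("headx",np.degrees(np.arctan2(R[1,0],R[0,0])),"y",R[:,1].round(3))
cv2.imwrite("pics/w2.png",p[:,:,::-1]);np.savez("pics/w2.npz",p=p,d=d,**ci)
z=load("w2");P=cloud(z);hsv=cv2.cvtColor(z['p'],cv2.COLOR_RGB2HSV);H,S,V=[hsv[...,i].astype(int) for i in range(3)]
near=(abs(P[...,0]-.565)<.09)&(abs(P[...,1]-.165)<.09)
m=near&(P[...,2]>.132)&(H>5)&(H<22)&(S>100)
v,u=np.nonzero(m);print(len(u),P[m][:,2].mean(),u.min(),u.max(),v.min(),v.max())
q=np.array([ray(z,a,b,.138)[:2] for a,b in zip(u,v)],np.float32);print(cv2.minAreaRect(q*1000),cv2.minAreaRect((P[m][:,:2]*1000).astype(np.float32)))
G=np.array([.562,.165,.073]);T=G+.011*R[:,1];print("shift to grasp",T-P0, "in tool", R.T@(T-P0))
```

```text
3.05 [-0.136  0.692  0.89   0.526  2.163 -0.786] [0.6125 0.1174 0.148 ] [-0.79  -0.007  0.808]
headx 46.32279948828723 y [-0.505  0.49  -0.711]
5995 0.13748620911974863 264 365 163 227
((563.0972900390625, 163.45455932617188), (57.86663818359375, 48.22857666015625), 45.900779724121094) ((561.4426879882812, 165.08676147460938), (58.18645477294922, 45.85563278198242), 45.74715805053711)
shift to grasp [-0.05605602  0.05295844 -0.08285723] in tool [-0.00100273  0.11313263 -0.00349235]
```

View pics/w2.png

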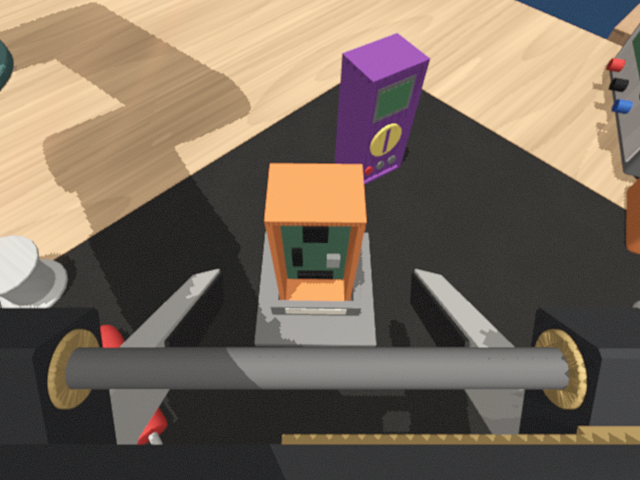

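Emit:
step_arm(
  commands=[
    {"xyz":[-0.006,0.006,-0.009],"twist":[0,0,0]},
    {"xyz":[-0.016,0.015,-0.024],"twist":[0,0,0]},
    {"xyz":[-0.026,0.025,-0.039],"twist":[0,0,0]},
    {"xyz":[-0.036,0.034,-0.053],"twist":[0,0,0]},
    {"xyz":[-0.045,0.043,-0.067],"twist":[0,0,0]},
    {"xyz":[-0.052,0.049,-0.077],"twist":[0,0,0]},
    {"xyz":[-0.056,0.053,-0.083],"twist":[0,0,0]},
    {"xyz":[-0.056,0.053,-0.083],"twist":[0,0,0]},
    {"xyz":[-0.056,0.053,-0.083],"twist":[0,0,0]},
  ],
)

```text
time: 3.8
tool_pos: [0.557, 0.1698, 0.0637]
ee_rot: [-0.789, -0.006, 0.807]
wrist_force: [-0.5, -0.1, 0.6]
width: 0.0941
```

Emit:
step_arm(
  commands=[
    {"xyz":[0,0,0],"twist":[0,0,0]},
    {"xyz":[0,0,0],"twist":[0,0,0]},
    {"xyz":[0,0,0],"twist":[0,0,0]},
    {"xyz":[0,0,0],"twist":[0,0,0]},
    {"xyz":[0,0,0],"twist":[0,0,0]},
    {"xyz":[0,0,0],"twist":[0,0,0]},
    {"xyz":[0,0,0],"twist":[0,0,0]},
    {"xyz":[0,0,0],"twist":[0,0,0]},
  ],
  fingers=255,
)

```text
time: 4.47
tool_pos: [0.5564, 0.1698, 0.0626]
ee_rot: [-0.787, -0.005, 0.807]
wrist_force: [0.7, 0.4, 0.9]
width: 0.0579
```

Run:
```python
from bench import robot
from plan import *
o=robot.get_obs(); print(o['time'],np.round(o['joint_positions'],3),np.round(o['tool_pos'],4),np.round(o['ee_rot'],3),np.round(o['wrist_force'],1),np.round(o['wrist_torque'],2),o['width'])
```

```text
4.4667 [-0.075  0.628  1.17   0.507  1.949 -0.843] [0.5564 0.1698 0.0626] [-0.787 -0.005  0.807] [0.7 0.4 0.9] [-0.27 -0.15 -0.  ] 0.05787393073142875
```

Emit:
step_arm(
  commands=[
    {"xyz":[0,0,0.004],"twist":[0,0,0]},
    {"xyz":[0,0,0.01],"twist":[0,0,0]},
    {"xyz":[0,0,0.018],"twist":[0,0,0]},
    {"xyz":[0,0,0.028],"twist":[0,0,0]},
    {"xyz":[0,0,0.042],"twist":[0,0,0]},
    {"xyz":[0,0,0.06],"twist":[0,0,0]},
    {"xyz":[0,0,0.08],"twist":[0,0,0]},
    {"xyz":[0,0,0.1],"twist":[0,0,0]},
    {"xyz":[0,0,0.12],"twist":[0,0,0]},
    {"xyz":[0,0,0.135],"twist":[0,0,0]},
    {"xyz":[0,0,0.14],"twist":[0,0,0]},
    {"xyz":[0,0,0.14],"twist":[0,0,0]},
  ],
)

```text
time: 5.47
tool_pos: [0.5569, 0.1699, 0.2048]
ee_rot: [-0.79, -0.008, 0.807]
wrist_force: [-0.4, -0.3, -2.3]
width: 0.058
```

Run:
```python
from bench import robot
from plan import *
p,d=robot.snapshot("scene");ci=robot.camera_info("scene");cv2.imwrite("pics/s2.png",p[:,:,::-1]);np.savez("pics/s2.npz",p=p,d=d,**ci)
o=robot.get_obs(); print(o['time'],np.round(o['joint_positions'],3),np.round(o['tool_pos'],4),np.round(o['ee_rot'],3),np.round(o['wrist_force'],1),np.round(o['wrist_torque'],2),o['width'])
p0,R0=cur(o); R=R_of(2.0,0) 
# final: tool x heading 2deg ; tool y tilted 45 the other way (down & -y): phi=135
for phi in (135,): 
    R=R_of(2.0,phi); print(phi,R[:,1].round(3),delta(R,R0).round(1))
G=np.array([.531,-.236,.15]);print((G+.011*R[:,1]-p0).round(3))
```

```text
5.5167 [-0.075  0.529  1.028  0.571  2.154 -0.705] [0.5565 0.1698 0.2031] [-0.789 -0.006  0.807] [ 0.1  0.3 -2.5] [-0.37 -0.39 -0.  ] 0.05779796876494232
135 [ 0.025 -0.707 -0.707] [-83.8 -37.2 -34.9]
[-0.025 -0.414 -0.061]
```

View pics/s2.png

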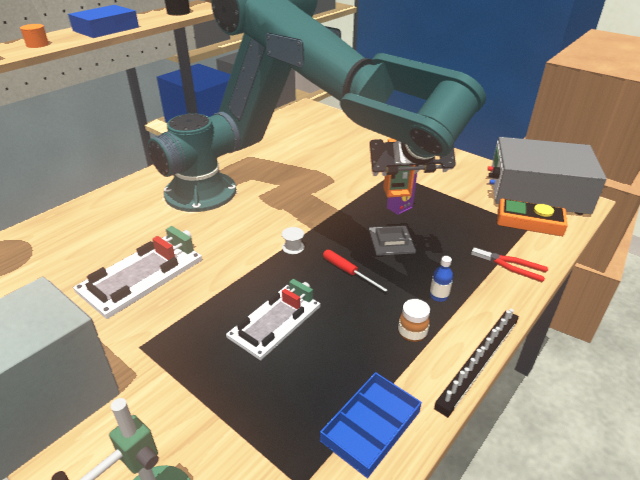

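Emit:
step_arm(
  commands=[
    {"xyz":[0,-0.006,0],"twist":[-1.7,-0.8,-0.7]},
    {"xyz":[-0.001,-0.018,0.003],"twist":[-4.2,-1.9,-1.8]},
    {"xyz":[-0.002,-0.034,0.006],"twist":[-7.6,-3.4,-3.2]},
    {"xyz":[-0.003,-0.052,0.01],"twist":[-11.4,-5,-4.7]},
    {"xyz":[-0.004,-0.072,0.01],"twist":[-15.1,-6.7,-6.3]},
    {"xyz":[-0.005,-0.092,0.01],"twist":[-18.9,-8.4,-7.9]},
    {"xyz":[-0.006,-0.112,0.01],"twist":[-22.7,-10.1,-9.5]},
    {"xyz":[-0.008,-0.132,0.01],"twist":[-26.5,-11.7,-11]},
    {"xyz":[-0.009,-0.152,0.01],"twist":[-30.2,-13.4,-12.6]},
    {"xyz":[-0.01,-0.172,0.01],"twist":[-34,-15.1,-14.2]},
    {"xyz":[-0.011,-0.19,0.01],"twist":[-38,-16.8,-15.9]},
    {"xyz":[-0.012,-0.207,0.01],"twist":[-42,-18.6,-17.5]},
  ],
)

```text
time: 6.52
tool_pos: [0.5434, -0.0382, 0.2109]
ee_rot: [-1.573, 0.163, 0.418]
wrist_force: [-0.4, -0.2, -1.6]
width: 0.0579
```

Emit:
step_arm(
  commands=[
    {"xyz":[-0.001,-0.018,0],"twist":[-3.7,-1.6,-1.6]},
    {"xyz":[-0.002,-0.036,0],"twist":[-7.5,-3.3,-3.1]},
    {"xyz":[-0.003,-0.054,0],"twist":[-11.3,-5,-4.7]},
    {"xyz":[-0.004,-0.072,0],"twist":[-15,-6.7,-6.3]},
    {"xyz":[-0.005,-0.09,0],"twist":[-18.8,-8.4,-7.9]},
    {"xyz":[-0.006,-0.108,0],"twist":[-22.5,-10,-9.4]},
    {"xyz":[-0.008,-0.126,0],"twist":[-26.2,-11.6,-10.9]},
    {"xyz":[-0.009,-0.144,0],"twist":[-30,-13.3,-12.5]},
    {"xyz":[-0.01,-0.162,0],"twist":[-33.8,-15,-14]},
    {"xyz":[-0.011,-0.18,0],"twist":[-37.5,-16.7,-15.6]},
    {"xyz":[-0.012,-0.197,0],"twist":[-40.5,-18,-16.8]},
    {"xyz":[-0.013,-0.207,0],"twist":[-41.8,-18.6,-17.4]},
  ],
)

```text
time: 7.52
tool_pos: [0.5294, -0.244, 0.2086]
ee_rot: [-2.353, 0.006, 0.032]
wrist_force: [-1.0, 0.1, -2.9]
width: 0.0578
```

Run:
```python
from bench import robot
from plan import *
for n in("top","wrist","scene"):
    ci=robot.camera_info(n);p,d=robot.snapshot(n);cv2.imwrite(f"pics/{n}3.png",p[:,:,::-1]);np.savez(f"pics/{n}3.npz",p=p,d=d,**ci)
o=robot.get_obs(); print(o['time'],np.round(o['joint_positions'],3),np.round(o['tool_pos'],4),np.round(o['ee_rot'],3),np.round(o['wrist_force'],1),np.round(o['wrist_torque'],2),o['width'])
p0,R0=cur(o);print(R0.round(3))
```

```text
7.6667 [-0.114  0.071  1.592 -0.785  1.404 -0.041] [ 0.5304 -0.2439  0.2106] [-2.352  0.003  0.033] [ 0.2  0.3 -2.3] [0.46 0.03 0.05] 0.05796697641993028
[[ 0.999  0.021 -0.025]
 [ 0.033 -0.704  0.71 ]
 [-0.003 -0.71  -0.704]]
```

View pics/wrist3.png

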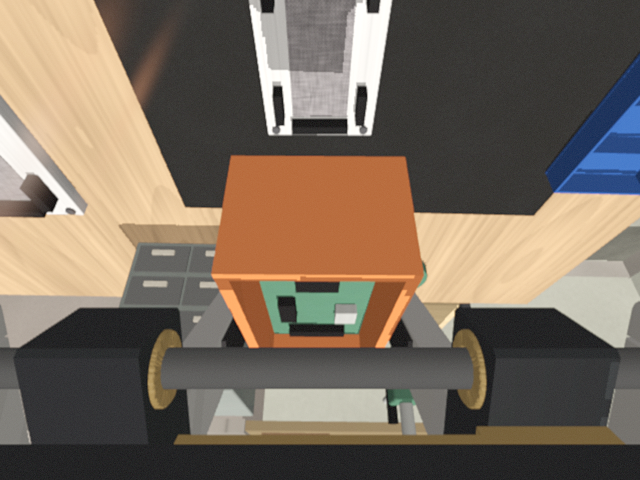

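View pics/scene3.png

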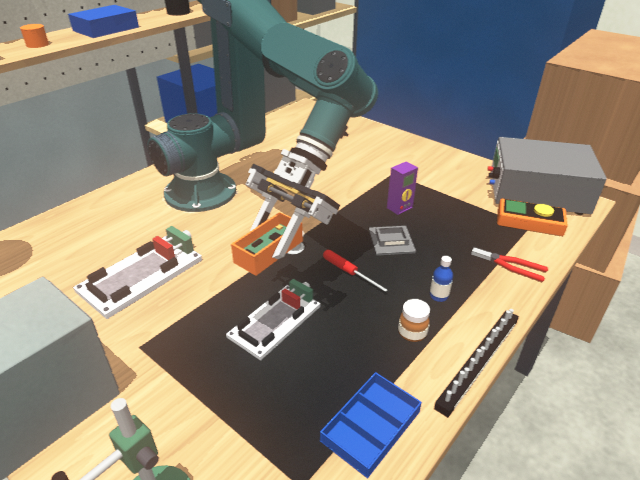

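View pics/top3.png

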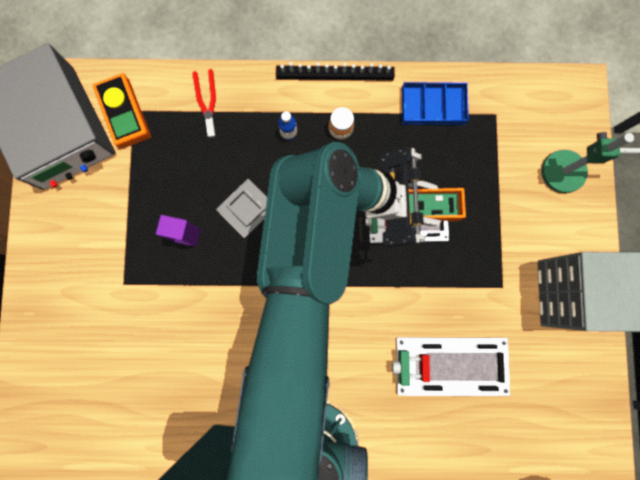

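Run:
```python
from plan import *
z=load("wrist3");P=cloud(z);hsv=cv2.cvtColor(z['p'],cv2.COLOR_RGB2HSV);H,S,V=[hsv[...,i].astype(int) for i in range(3)]
m=np.zeros(H.shape,bool);m[160:268,215:420]=1
m&=(H>4)&(H<20)&(S>130)&(z['d']<.3)&(z['d']>0)
k,lab,st,_=cv2.connectedComponentsWithStats(m.astype(np.uint8));m=lab==1+np.argmax(st[1:,4])
m2=cv2.erode(m.astype(np.uint8),np.ones((7,7)))>0
q=P[m2];c=q.mean(0);n=np.linalg.svd(q-c,full_matrices=False)[2][2];n*=np.sign(n[1]);print("end plane c",c.round(4),"n",n.round(4),"res",np.std((q-c)@n))
# edges: rays to plane
v,u=np.nonzero(m);cam=-z['R'].T@z['t']
r=np.stack([(u-z['cx'])/z['fx'],(v-z['cy'])/z['fy'],np.ones(len(u))],-1)@z['R']
X=cam+r*(((c-cam)@n)/(r@n))[:,None]
ax=np.cross(n,[0,0,1]);ax/=np.linalg.norm(ax);az=np.cross(ax,n)
uv=np.stack([(X-c)@ax,(X-c)@az],-1).astype(np.float32);rr=cv2.minAreaRect(uv*1000);print(rr)
cc=c+ax*rr[0][0]/1000+az*rr[0][1]/1000;print("end centre",cc.round(4),"-> mid",(cc-.065*n).round(4))
# plate in wrist view
m=np.zeros(H.shape,bool);m[0:136,245:395]=1
m&=(S<60)&(V>150)&(abs(P[...,2]-.012)<.006)
v,u=np.nonzero(m);print(len(u))
q=np.array([ray(z,a,b,.012)[:2] for a,b in zip(u,v)])
for lo in np.arange(-.335,-.2,.01):
    s=(q[:,1]>lo)&(q[:,1]<lo+.01)
    if s.sum()>20: print(round(lo+.005,3),np.percentile(q[s,0],1).round(4),np.percentile(q[s,0],99).round(4))
print("ymin",np.percentile(q[:,1],.5))
```

```text
end plane c [ 0.5278 -0.17    0.2156] n [-0.0277  0.9996  0.0018] res 0.0005020698933961185
((-0.04738616943359375, -1.6306400299072266), (39.91741943359375, 58.100868225097656), 89.55894470214844)
end centre [ 0.5278 -0.17    0.214 ] -> mid [ 0.5296 -0.2349  0.2139]
9929
-0.33 0.4863 0.5074
-0.32 0.4861 0.5809
-0.31 0.4858 0.5805
-0.3 0.486 0.5798
-0.29 0.4854 0.5795
-0.28 0.4852 0.5791
-0.27 0.485 0.5786
-0.26 0.4844 0.5785
-0.25 0.4839 0.5783
-0.24 0.4835 0.578
-0.23 0.4832 0.5776
-0.22 0.4829 0.5773
-0.21 0.4825 0.5774
ymin -0.3245349047202905
```

Emit:
step_arm(
  commands=[
    {"xyz":[0.0005,-0.005,-0.005],"twist":[0,0,0.1]},
    {"xyz":[0.001,-0.01,-0.015],"twist":[0,0,0.3]},
    {"xyz":[0.0017,-0.015,-0.03],"twist":[0,0,0.3]},
    {"xyz":[0.0017,-0.0186,-0.047],"twist":[0,0,0.3]},
    {"xyz":[0.0017,-0.0186,-0.065],"twist":[0,0,0.3]},
    {"xyz":[0.0017,-0.0186,-0.083],"twist":[0,0,0.3]},
    {"xyz":[0.0017,-0.0186,-0.1],"twist":[0,0,0.3]},
    {"xyz":[0.0017,-0.0186,-0.117],"twist":[0,0,0.3]},
    {"xyz":[0.0017,-0.0186,-0.132],"twist":[0,0,0.3]},
    {"xyz":[0.0017,-0.0186,-0.143],"twist":[0,0,0.3]},
    {"xyz":[0.0017,-0.0186,-0.15],"twist":[0,0,0.3]},
    {"xyz":[0.0017,-0.0186,-0.15],"twist":[0,0,0.3]},
  ],
)

```text
time: 8.67
tool_pos: [0.532, -0.2626, 0.0604]
ee_rot: [-2.353, 0.003, 0.038]
wrist_force: [-0.6, -0.2, -2.3]
width: 0.0581
```

```bash
cat > look.py <<'E'
import sys
from bench import robot
from plan import *
t=sys.argv[1]
for n in sys.argv[2:]:
    ci=robot.camera_info(n);p,d=robot.snapshot(n);cv2.imwrite(f"pics/{n}{t}.png",p[:,:,::-1]);np.savez(f"pics/{n}{t}.npz",p=p,d=d,**ci)
o=robot.get_obs(); print(o['time'],np.round(o['joint_positions'],3),np.round(o['tool_pos'],4),np.round(o['ee_rot'],3),np.round(o['wrist_force'],1),np.round(o['wrist_torque'],2),round(o['width'],4))
E
python3 look.py 4 wrist scene
```

```text
8.7667 [-0.149  0.221  1.744 -0.855  1.166  0.164] [ 0.5333 -0.2629  0.0629] [-2.354e+00 -1.000e-03  3.800e-02] [-0.3 -0.  -0.9] [0.44 0.09 0.02] 0.0576
```

View pics/wrist4.png

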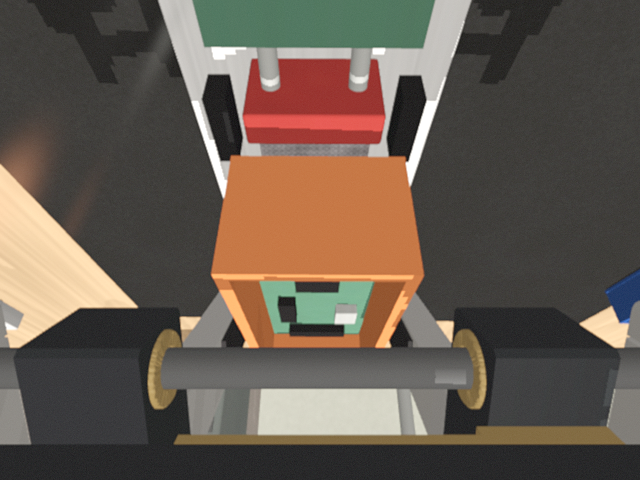

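View pics/scene4.png

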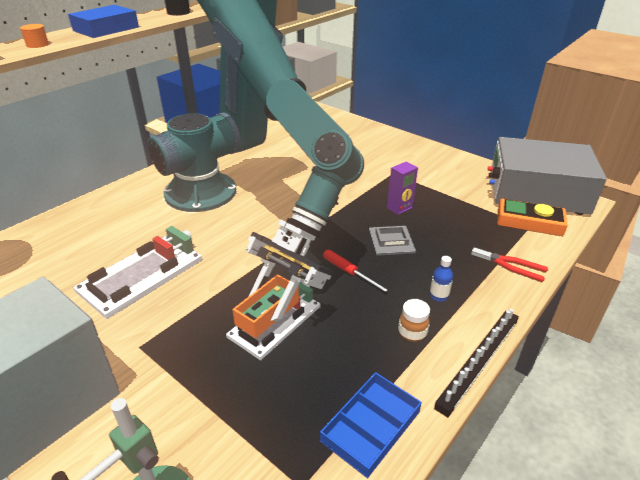

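```bash
cat > meas.py <<'E'
import sys
from plan import *
z=load(sys.argv[1]);P=cloud(z);hsv=cv2.cvtColor(z['p'],cv2.COLOR_RGB2HSV);H,S,V=[hsv[...,i].astype(int) for i in range(3)]
m=np.zeros(H.shape,bool);m[140:283,200:430]=1
m&=(H>4)&(H<20)&(S>130)&(z['d']<.3)&(z['d']>0)
m1=m.copy();m1[268:]=0
m2=cv2.erode(m1.astype(np.uint8),np.ones((9,9)))>0
q=P[m2];c=q.mean(0);n=np.linalg.svd(q-c,full_matrices=False)[2][2];n*=np.sign(n[1]);print("end c",c.round(4),"n",n.round(4),np.degrees(np.arctan2(n[1],n[0])).round(2))
def ext(m,name,h=None):
    q=P[m];print(name,len(q),np.percentile(q,1,0).round(4),np.percentile(q,50,0).round(4),np.percentile(q,99,0).round(4))
ext(m&(abs((P-c)@n)<.0025),"end face")
jr=np.zeros(H.shape,bool);jr[40:150,235:395]=1
red=jr&((H<5)|(H>174))&(S>140)
ext(red&(P[...,2]>.039),"jaw top");ext(red&(P[...,2]<.036)&(P[...,2]>.014),"jaw face")
g=(V<60)&(P[...,2]>.022)&(P[...,2]<.03)&(abs(P[...,0]-.531)<.05)
for s,nm in((P[...,0]<.531,"guide -x"),(P[...,0]>.531,"guide +x")): ext(g&s&(P[...,1]>-.22)&(P[...,1]<-.16),nm)
ext((H>60)&(H<90)&(S>80)&(P[...,2]>.035)&(P[...,1]>-.16)&(P[...,2]<.05),"green")
E
python3 meas.py wrist4
```

```text
end c [ 0.5306 -0.1876  0.0674] n [-0.0342  0.9994  0.003 ] 91.96
end face 23465 [ 0.5019 -0.1897  0.045 ] [ 0.5301 -0.1877  0.0703] [ 0.5585 -0.186   0.0883]
jaw top 4728 [ 0.5076 -0.1839  0.0392] [ 0.5284 -0.1763  0.042 ] [ 0.5496 -0.1713  0.0435]
jaw face 4217 [ 0.5074 -0.1738  0.0144] [ 0.5285 -0.1726  0.0273] [ 0.5494 -0.1713  0.0358]
guide -x 1496 [ 0.4909 -0.2089  0.0222] [ 0.4951 -0.1911  0.0255] [ 0.4991 -0.1801  0.0267]
guide +x 1437 [ 0.5591 -0.2049  0.0222] [ 0.5628 -0.1886  0.0255] [ 0.5672 -0.1778  0.0268]
green 4120 [ 0.5007 -0.1518  0.0403] [ 0.528  -0.1455  0.0417] [ 0.5549 -0.1396  0.0431]
```

Emit:
step_arm(
  commands=[
    {"xyz":[-0.0006,0,-0.003],"twist":[0,0,0]},
    {"xyz":[-0.0011,0,-0.007],"twist":[0,0,0]},
    {"xyz":[-0.0011,0,-0.011],"twist":[0,0,0]},
    {"xyz":[-0.0011,0,-0.014],"twist":[0,0,0]},
    {"xyz":[-0.0011,0,-0.0155],"twist":[0,0,0]},
    {"xyz":[-0.0011,0,-0.0155],"twist":[0,0,0]},
    {"xyz":[-0.0011,0,-0.0155],"twist":[0,0,0]},
  ],
)

```text
time: 9.35
tool_pos: [0.5318, -0.2627, 0.0469]
ee_rot: [-2.354, -0.0, 0.038]
wrist_force: [1.3, -0.7, -1.1]
width: 0.0578
```

```bash
python3 look.py 5 wrist; python3 meas.py wrist5
```

```text
9.4 [-0.149  0.24   1.758 -0.866  1.144  0.191] [ 0.5319 -0.2628  0.0471] [-2.354 -0.     0.038] [ 0.7 -0.6 -1.7] [ 0.5   0.1  -0.02] 0.0578
end c [ 0.531  -0.1878  0.056 ] n [-0.0346  0.9994  0.0013] 91.98
end face 20849 [ 0.5016 -0.1899  0.0341] [ 0.5302 -0.1878  0.0591] [ 0.5584 -0.1861  0.0748]
jaw top 1570 [ 0.5075 -0.1743  0.0391] [ 0.5278 -0.1726  0.0411] [ 0.5494 -0.0955  0.121 ]
jaw face 5056 [ 0.5073 -0.1739  0.0145] [ 0.5284 -0.1725  0.0274] [ 0.5494 -0.1713  0.0358]
guide -x 1421 [ 0.4909 -0.2091  0.0221] [ 0.4947 -0.1895  0.0255] [ 0.4986 -0.1801  0.0267]
guide +x 1203 [ 0.559  -0.2044  0.0221] [ 0.5634 -0.1853  0.0255] [ 0.5673 -0.1776  0.0267]
green 6144 [ 0.5015 -0.1516  0.0354] [ 0.5282 -0.1415  0.0414] [ 0.5548 -0.1364  0.043 ]
```

Emit:
step_arm(
  commands=[
    {"xyz":[-0.001,0.002,0],"twist":[0,0,0]},
    {"xyz":[-0.0011,0.004,0],"twist":[0,0,0]},
    {"xyz":[-0.0012,0.006,0],"twist":[0,0,0]},
    {"xyz":[-0.0013,0.008,0],"twist":[0,0,0]},
    {"xyz":[-0.0013,0.01,0],"twist":[0,0,0]},
    {"xyz":[-0.0014,0.012,0],"twist":[0,0,0]},
    {"xyz":[-0.0015,0.014,0],"twist":[0,0,0]},
    {"xyz":[-0.0015,0.016,0],"twist":[0,0,0]},
    {"xyz":[-0.0015,0.017,0],"twist":[0,0,0]},
    {"xyz":[-0.0015,0.017,0],"twist":[0,0,0]},
    {"xyz":[-0.0015,0.017,0],"twist":[0,0,0]},
  ],
)

```text
time: 10.32
tool_pos: [0.5303, -0.2464, 0.0474]
ee_rot: [-2.356, 0.0, 0.038]
wrist_force: [0.7, -6.8, -3.3]
width: 0.0581
```

```bash
python3 look.py 6 wrist top scene; python3 meas.py wrist6
python3 - <<'E'
from plan import *
z=load("scene6");a=cv2.resize(z['p'][255:365,210:330,::-1],None,fx=5.4,fy=5.4,interpolation=cv2.INTER_CUBIC);cv2.imwrite("pics/c6.png",a)
z=load("top6");a=cv2.resize(z['p'][185:260,350:470,::-1],None,fx=6,fy=6,interpolation=cv2.INTER_CUBIC);cv2.imwrite("pics/c6t.png",a)
E
```

```text
10.4667 [-0.117  0.237  1.763 -0.863  1.166  0.213] [ 0.5303 -0.2464  0.0474] [-2.356 -0.     0.038] [-0.2 -5.3 -2.4] [-0.36 -0.02  0.04] 0.0576
end c [ 0.5284 -0.1715  0.0581] n [-0.0344  0.9994 -0.0012] 91.97
end face 20057 [ 0.5    -0.1736  0.0342] [ 0.5284 -0.1715  0.0601] [ 0.5569 -0.1698  0.0751]
jaw top 379 [ 0.5071 -0.1606  0.039 ] [ 0.5264 -0.1594  0.0395] [ 0.5487 -0.079   0.1212]
jaw face 897 [ 0.507  -0.161   0.0327] [ 0.5285 -0.1596  0.0347] [ 0.5489 -0.1583  0.036 ]
guide -x 449 [ 0.4907 -0.1974  0.0221] [ 0.4931 -0.1837  0.0255] [ 0.4969 -0.1798  0.0265]
guide +x 367 [ 0.5602 -0.1934  0.0221] [ 0.5646 -0.1804  0.0254] [ 0.5669 -0.1774  0.0266]
green 4256 [ 0.5002 -0.1515  0.0352] [ 0.5282 -0.1405  0.0414] [ 0.5548 -0.1363  0.0428]
```

View pics/c6.png

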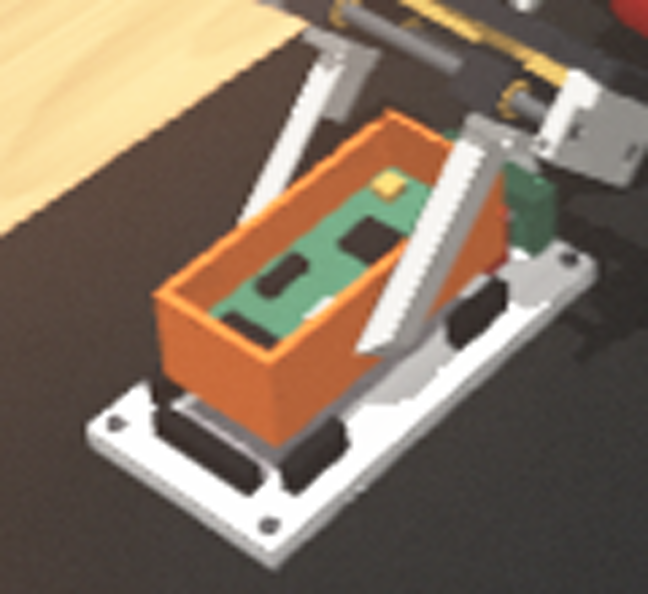

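View pics/c6t.png

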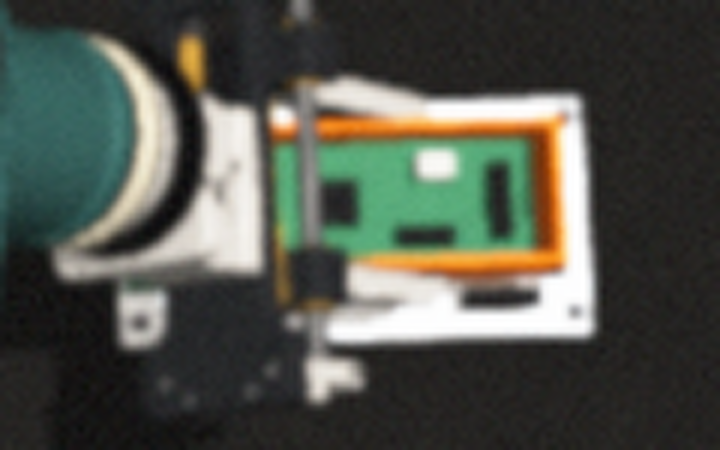

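View pics/wrist6.png

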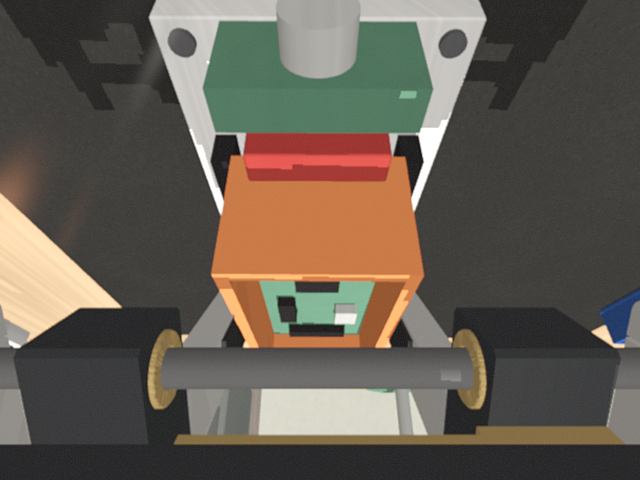

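Emit:
step_arm(
  commands=[
    {"xyz":[0,0,-0.002],"twist":[0,0,0]},
    {"xyz":[0,0,-0.004],"twist":[0,0,0]},
    {"xyz":[0,0,-0.006],"twist":[0,0,0]},
    {"xyz":[0,0,-0.008],"twist":[0,0,0]},
    {"xyz":[0,0,-0.01],"twist":[0,0,0]},
    {"xyz":[0,0,-0.012],"twist":[0,0,0]},
    {"xyz":[0,0,-0.0135],"twist":[0,0,0]},
    {"xyz":[0,0,-0.015],"twist":[0,0,0]},
    {"xyz":[0,0,-0.015],"twist":[0,0,0]},
  ],
)

```text
time: 11.22
tool_pos: [0.531, -0.2469, 0.0337]
ee_rot: [-2.357, -0.002, 0.038]
wrist_force: [0.3, -6.4, -0.1]
width: 0.058
```

```bash
python3 look.py 7 wrist scene; python3 meas.py wrist7
python3 - <<'E'
from plan import *
z=load("scene7");a=cv2.resize(z['p'][255:365,210:330,::-1],None,fx=5.4,fy=5.4,interpolation=cv2.INTER_CUBIC);cv2.imwrite("pics/c7.png",a)
E
```

```text
11.3167 [-0.118  0.257  1.771 -0.874  1.147  0.238] [ 0.531  -0.2468  0.0337] [-2.357e+00 -2.000e-03  3.800e-02] [ 0.2 -6.7  0.7] [-0.53 -0.02 -0.  ] 0.0575
end c [ 0.5288 -0.172   0.0497] n [-0.0346  0.9994 -0.0062] 91.98
end face 14012 [ 0.5006 -0.1741  0.0256] [ 0.5297 -0.172   0.0514] [ 0.5577 -0.1702  0.0614]Traceback (most recent call last):
  File "meas.py", line 14, in <module>
    ext(red&(P[...,2]>.039),"jaw top");ext(red&(P[...,2]<.036)&(P[...,2]>.014),"jaw face")
    ~~~^^^^^^^^^^^^^^^^^^^^^^^^^^^^^^^
  File "meas.py", line 10, in ext
    q=P[m];print(name,len(q),np.percentile(q,1,0).round(4),np.percentile(q,50,0).round(4),np.percentile(q,99,0).round(4))
                             ~~~~~~~~~~~~~^^^^^^^
    return _quantile_unchecked(
        a, q, axis, out, overwrite_input, method, keepdims, weights)
    return _ureduce(a,
                    func=_quantile_ureduce_func,
    ...<5 lines>...
                    overwrite_input=overwrite_input,
                    method=method)
    r = func(a, **kwargs)
    result = _quantile(arr,
                       quantiles=q,
    ...<2 lines>...
                       out=out,
                       weights=wgt)
    slices_having_nans = np.isnan(arr[-1, ...])
                                  ~~~^^^^^^^^^
IndexError: index -1 is out of bounds for axis 0 with size 0
```

View pics/c7.png

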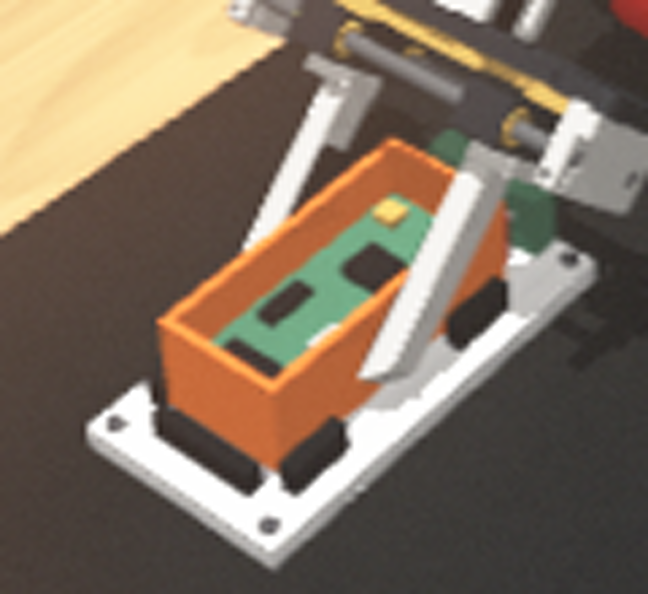

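Emit:
step_arm(
  commands=[
    {"xyz":[0,0,-0.001],"twist":[0,0,0]},
    {"xyz":[0,0,-0.002],"twist":[0,0,0]},
    {"xyz":[0,0,-0.003],"twist":[0,0,0]},
    {"xyz":[0,0,-0.003],"twist":[0,0,0]},
  ],
)

```text
time: 11.65
tool_pos: [0.5311, -0.2469, 0.0309]
ee_rot: [-2.357, -0.002, 0.038]
wrist_force: [-0.2, -6.3, -0.2]
width: 0.0577
```

Emit:
step_arm(
  commands=[
    {"xyz":[0,0,-0.0005],"twist":[0,0,0]},
    {"xyz":[0,0,-0.001],"twist":[0,0,0]},
    {"xyz":[0,0,-0.001],"twist":[0,0,0]},
  ],
)

```text
time: 11.9
tool_pos: [0.5311, -0.247, 0.03]
ee_rot: [-2.357, -0.002, 0.038]
wrist_force: [-0.1, -5.9, 0.1]
width: 0.0581
```

Emit:
step_arm(
  commands=[
    {"xyz":[0,0,-0.0005],"twist":[0,0,0]},
    {"xyz":[0,0,-0.001],"twist":[0,0,0]},
    {"xyz":[0,0,-0.001],"twist":[0,0,0]},
  ],
)

```text
time: 12.15
tool_pos: [0.5311, -0.247, 0.029]
ee_rot: [-2.357, -0.002, 0.038]
wrist_force: [0.6, -6.6, 1.5]
width: 0.0577
```

Emit:
step_arm(
  commands=[
    {"xyz":[0,0,-0.0005],"twist":[0,0,0]},
    {"xyz":[0,0,-0.001],"twist":[0,0,0]},
    {"xyz":[0,0,-0.001],"twist":[0,0,0]},
  ],
)

```text
time: 12.4
tool_pos: [0.5312, -0.2471, 0.0285]
ee_rot: [-2.358, -0.002, 0.038]
wrist_force: [-0.9, -5.6, 2.7]
width: 0.0582
```

```bash
python3 look.py 8 wrist scene; python3 meas.py wrist8 2>/dev/null
python3 - <<'E'
from plan import *
z=load("scene8");a=cv2.resize(z['p'][255:365,210:330,::-1],None,fx=5.4,fy=5.4,interpolation=cv2.INTER_CUBIC);cv2.imwrite("pics/c8.png",a)
E
```

```text
12.5 [-0.117  0.266  1.773 -0.879  1.14   0.248] [ 0.5312 -0.2471  0.0285] [-2.358e+00 -2.000e-03  3.800e-02] [-1.1 -6.1  3.1] [-0.74  0.17 -0.08] 0.0579
end c [ 0.5313 -0.1721  0.0465] n [-0.0332  0.9994 -0.0099] 91.9
end face 11118 [ 0.5007 -0.1744  0.0264] [ 0.5303 -0.1722  0.0485] [ 0.5578 -0.1703  0.0562]
```

View pics/c8.png

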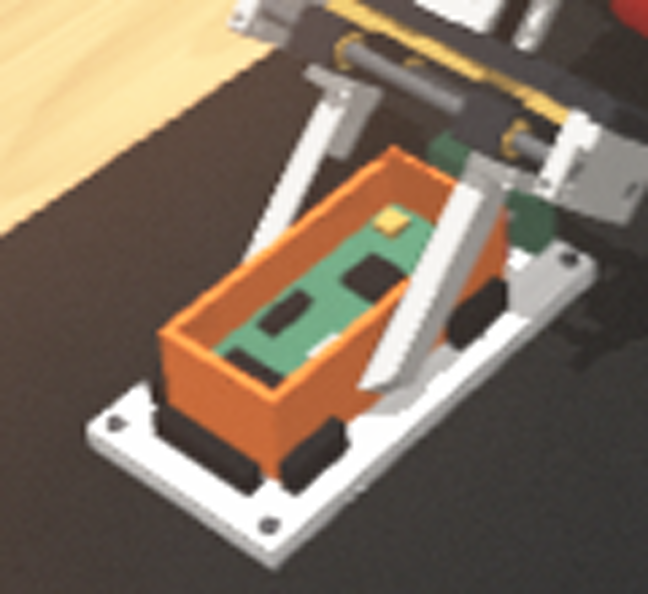

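Emit:
step_arm(
  commands=[
    {"xyz":[0,0,-0.0005],"twist":[0,0,0]},
    {"xyz":[0,0,-0.001],"twist":[0,0,0]},
    {"xyz":[0,0,-0.001],"twist":[0,0,0]},
  ],
)

```text
time: 12.75
tool_pos: [0.5312, -0.2471, 0.0285]
ee_rot: [-2.359, -0.002, 0.038]
wrist_force: [-2.5, -3.8, 6.9]
width: 0.0579
```

```bash
python3 look.py 9 wrist; python3 meas.py wrist9 2>/dev/null
```

```text
12.8 [-0.117  0.266  1.773 -0.88   1.14   0.25 ] [ 0.5312 -0.2471  0.0285] [-2.359e+00 -2.000e-03  3.800e-02] [-1.4 -5.2  8. ] [-0.85  0.46 -0.28] 0.0576
end c [ 0.531  -0.1722  0.0464] n [-0.0352  0.9993 -0.0121] 92.02
end face 11188 [ 0.5008 -0.1744  0.0262] [ 0.5304 -0.1722  0.0484] [ 0.5579 -0.1704  0.0562]
```

Emit:
step_arm(
  commands=[
    {"xyz":[0,0,0],"twist":[0.4,0,0]},
    {"xyz":[0,0,0.0005],"twist":[0.8,0,0]},
    {"xyz":[0,0,0.0005],"twist":[0.8,0,0]},
  ],
)

```text
time: 13.05
tool_pos: [0.5313, -0.2467, 0.028]
ee_rot: [-2.343, -0.003, 0.038]
wrist_force: [-0.9, -3.0, 7.1]
width: 0.058
```

```bash
python3 look.py 10 wrist; python3 meas.py wrist10 2>/dev/null
```

```text
13.1 [-0.124  0.261  1.772 -0.863  1.135  0.234] [ 0.5313 -0.2468  0.028 ] [-2.344 -0.003  0.038] [-0.6 -3.8  7.3] [-1.28  0.31 -0.27] 0.0574
end c [ 0.5292 -0.1723  0.0465] n [-0.037   0.9993 -0.0067] 92.12
end face 10968 [ 0.5007 -0.1745  0.0254] [ 0.5301 -0.1723  0.0484] [ 0.5579 -0.1705  0.0563]
```

Emit:
step_arm(
  commands=[
    {"xyz":[0,0,0],"twist":[0,0,0]},
    {"xyz":[0,0,0],"twist":[0,0,0]},
    {"xyz":[0,0,0],"twist":[0,0,0]},
    {"xyz":[0,0,0],"twist":[0,0,0]},
    {"xyz":[0,0,0],"twist":[0,0,0]},
    {"xyz":[0,0,0],"twist":[0,0,0]},
    {"xyz":[0,0,0],"twist":[0,0,0]},
  ],
  fingers=0,
)

```text
time: 13.68
tool_pos: [0.5302, -0.2455, 0.0252]
ee_rot: [-2.34, -0.001, 0.038]
wrist_force: [-0.9, -0.5, 0.2]
width: 0.0939
```

```bash
python3 look.py 11 wrist scene top; python3 meas.py wrist11 2>/dev/null
python3 - <<'E'
from plan import *
z=load("scene11");a=cv2.resize(z['p'][255:365,210:330,::-1],None,fx=5.4,fy=5.4,interpolation=cv2.INTER_CUBIC);cv2.imwrite("pics/c11.png",a)
E
```

```text
13.8333 [-0.123  0.263  1.774 -0.86   1.134  0.234] [ 0.5303 -0.2456  0.0254] [-2.34e+00 -1.00e-03  3.80e-02] [-0.1 -0.2  0.6] [0.27 0.08 0.02] 0.0941
end c [ 0.5312 -0.1764  0.0424] n [-0.0336  0.9994 -0.0086] 91.93
end face 8714 [ 0.5008 -0.1783  0.0224] [ 0.5306 -0.1765  0.0465] [ 0.5581 -0.1747  0.0536]
```

View pics/c11.png

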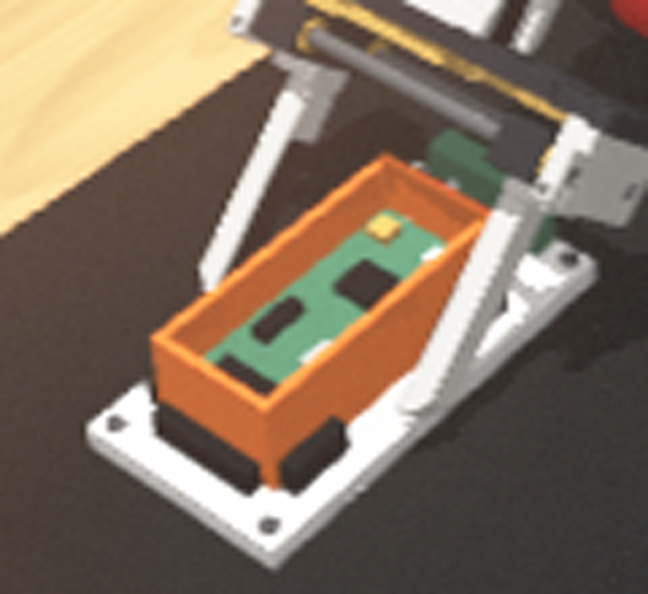

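View pics/wrist11.png

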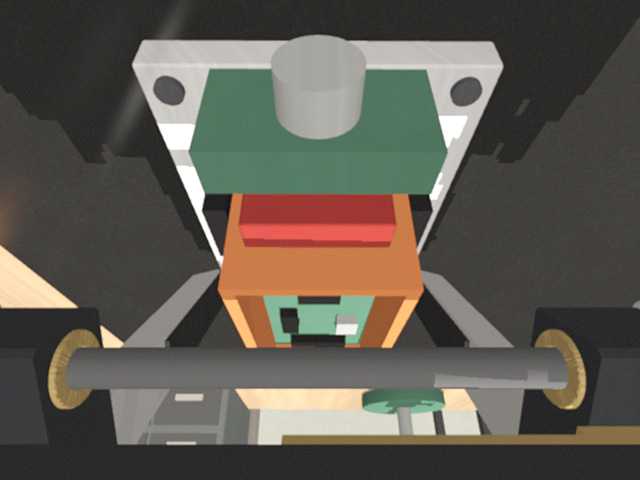

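Emit:
step_arm(
  commands=[
    {"xyz":[0,0.003,0.004],"twist":[0,0,0]},
    {"xyz":[0,0.01,0.012],"twist":[0,0,0]},
    {"xyz":[0,0.02,0.025],"twist":[0,0,0]},
    {"xyz":[0,0.035,0.045],"twist":[0,0,0]},
    {"xyz":[0,0.05,0.065],"twist":[0,0,0]},
    {"xyz":[0,0.065,0.09],"twist":[0,0,0]},
    {"xyz":[0,0.08,0.115],"twist":[0,0,0]},
    {"xyz":[0,0.1,0.14],"twist":[0,0,0]},
    {"xyz":[0,0.12,0.17],"twist":[0,0,0]},
    {"xyz":[0,0.14,0.2],"twist":[0,0,0]},
    {"xyz":[-0.01,0.16,0.22],"twist":[0,0,0]},
    {"xyz":[-0.02,0.18,0.23],"twist":[0,0,0]},
  ],
)

```text
time: 14.83
tool_pos: [0.511, -0.0641, 0.2604]
ee_rot: [-2.339, -0.008, 0.039]
wrist_force: [-0.6, 0.5, 0.3]
width: 0.0939
```

Emit:
step_arm(
  commands=[
    {"xyz":[-0.01,0.03,0.01],"twist":[0,0,0]},
    {"xyz":[-0.03,0.06,0.02],"twist":[0,0,0]},
    {"xyz":[-0.05,0.09,0.03],"twist":[0,0,0]},
    {"xyz":[-0.07,0.12,0.03],"twist":[0,0,0]},
    {"xyz":[-0.08,0.14,0.03],"twist":[0,0,0]},
    {"xyz":[-0.08,0.15,0.03],"twist":[0,0,0]},
    {"xyz":[-0.08,0.15,0.03],"twist":[0,0,0]},
  ],
)

```text
time: 15.42
tool_pos: [0.4305, 0.0862, 0.2859]
ee_rot: [-2.339, -0.002, 0.042]
wrist_force: [-0.9, -0.3, -0.2]
width: 0.0935
```

```bash
python3 look.py 12 top scene
python3 - <<'E'
from plan import *
z=load("scene12");a=cv2.resize(z['p'][255:365,210:330,::-1],None,fx=5.4,fy=5.4,interpolation=cv2.INTER_CUBIC);cv2.imwrite("pics/c12.png",a)
a=np.array([-.032,.9995,0]);b=np.array([.9995,.032,0]);O=np.array([.5308,-.2395,.012])
for n in("top12","scene12"):
    z=load(n);P=cloud(z);hsv=cv2.cvtColor(z['p'],cv2.COLOR_RGB2HSV);H,S,V=[hsv[...,i].astype(int) for i in range(3)]
    L=np.stack([(P-O)@a,(P-O)@b,P[...,2]-.012],-1)
    m=(abs(L[...,0])<.09)&(abs(L[...,1])<.045)&(z['d']>0)
    o=m&(H>4)&(H<20)&(S>140)&(L[...,2]>.035)
    q=L[o];print(n,"rim",len(q),np.percentile(q,1,0).round(4),np.percentile(q,99,0).round(4))
    for lo,hi in((-.09,-.05),(-.05,-.02),(-.02,.02),(.02,.05),(.05,.09)):
        s=q[(q[:,0]>lo)&(q[:,0]<hi)];print("  z in",lo,hi,len(s),np.median(s[:,2]).round(4))
    s=q[q[:,1]>.015];t=q[q[:,1]<-.015];print("  sides",np.median(s[:,2]),np.median(t[:,2]))
    g=m&(H>60)&(H<90)&(S>50)&(L[...,0]<.06)&(L[...,2]>.01);q=L[g];A=np.c_[q[:,:2],np.ones(len(q))];print("  board",len(q),q.mean(0).round(4),np.linalg.lstsq(A,q[:,2],rcond=None)[0].round(4))
    r=m&((H<4)|(H>175))&(S>150)&(L[...,2]>.024);q=L[r];print("  jaw",len(q),np.percentile(q,2,0).round(4),np.percentile(q,98,0).round(4))
E
```

```text
15.5167 [ 0.546  0.05   1.459 -0.719  1.962  0.337] [0.4308 0.0841 0.2857] [-2.34e+00 -1.00e-03  3.90e-02] [ 0.4  0.6 -0.1] [ 0.3   0.05 -0.01] 0.094
top12 rim 286 [-0.0627 -0.027   0.0354] [0.0658 0.0291 0.0488]
  z in -0.09 -0.05 62 0.0427
  z in -0.05 -0.02 51 0.0431
  z in -0.02 0.02 56 0.0426
  z in 0.02 0.05 44 0.0433
  z in 0.05 0.09 73 0.0434
  sides 0.042758550299494866 0.04309835760572779
  board 651 [-0.0048  0.0033  0.022 ] [-0.005  -0.0218  0.022 ]
  jaw 81 [ 0.0666 -0.0201  0.0251] [0.0774 0.0196 0.0348]
scene12 rim 612 [-0.0683 -0.0297  0.0352] [0.0619 0.0303 0.0463]
  z in -0.09 -0.05 158 0.0423
  z in -0.05 -0.02 106 0.0414
  z in -0.02 0.02 139 0.0413
  z in 0.02 0.05 95 0.0415
  z in 0.05 0.09 114 0.0423
  sides 0.041547703575803056 0.04198315901114614
  board 319 [ 0.0022 -0.0075  0.0207] [-0.0088  0.0194  0.0209]Traceback (most recent call last):
  File "<stdin>", line 14, in <module>
    return _quantile_unchecked(
        a, q, axis, out, overwrite_input, method, keepdims, weights)
    return _ureduce(a,
                    func=_quantile_ureduce_func,
    ...<5 lines>...
                    overwrite_input=overwrite_input,
                    method=method)
    r = func(a, **kwargs)
    result = _quantile(arr,
                       quantiles=q,
    ...<2 lines>...
                       out=out,
                       weights=wgt)
    slices_having_nans = np.isnan(arr[-1, ...])
                                  ~~~^^^^^^^^^
IndexError: index -1 is out of bounds for axis 0 with size 0
```

View pics/c12.png

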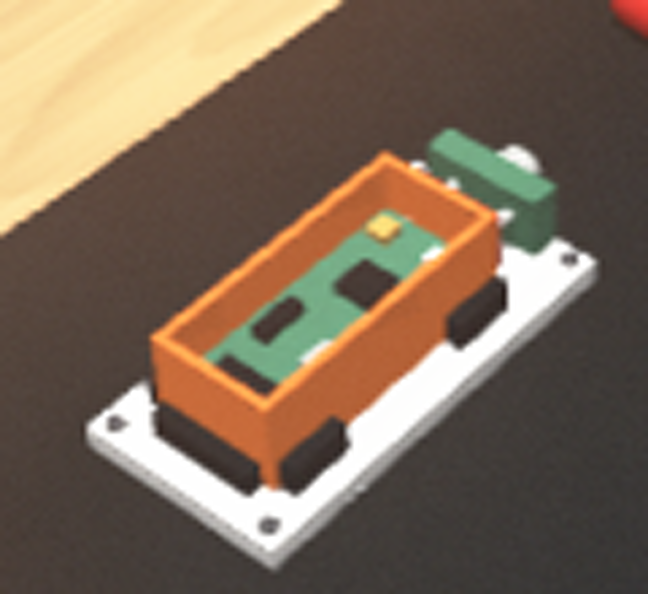

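View pics/top12.png

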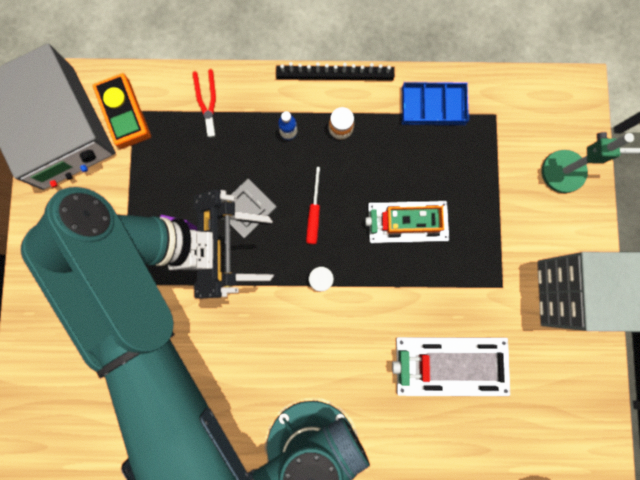

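View pics/scene12.png

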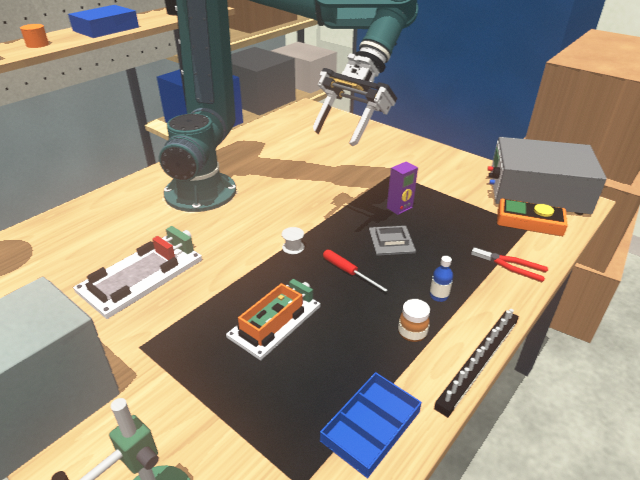

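The case sits behind the lip (c12: lip end near (210,450), its visible bottom corner near (270,490)), and the rest of the bench looks unchanged. I'll take one closer wrist look to confirm it is flat.

Emit:
step_arm(
  commands=[
    {"xyz":[0,-0.01,0],"twist":[4,0,0]},
    {"xyz":[0.005,-0.035,0],"twist":[8,0,0]},
    {"xyz":[0.01,-0.06,0],"twist":[12,0,0]},
    {"xyz":[0.02,-0.09,0],"twist":[16,0,0]},
    {"xyz":[0.03,-0.12,0],"twist":[20,0,0]},
    {"xyz":[0.04,-0.15,0],"twist":[24,0,0]},
    {"xyz":[0.05,-0.18,0],"twist":[28,0,0]},
    {"xyz":[0.06,-0.21,0],"twist":[32,0,0]},
    {"xyz":[0.07,-0.24,0],"twist":[36,0,0]},
    {"xyz":[0.08,-0.27,0],"twist":[40,0,0]},
    {"xyz":[0.09,-0.3,0],"twist":[44,0,0]},
    {"xyz":[0.1,-0.32,0],"twist":[44,0,0]},
  ],
)

```text
time: 16.52
tool_pos: [0.5287, -0.2434, 0.2845]
ee_rot: [-1.572, -0.026, 0.017]
wrist_force: [-0.8, 0.1, -1.1]
width: 0.0942
```

Emit:
step_arm(
  commands=[
    {"xyz":[0,-0.015,0],"twist":[0,0,0]},
    {"xyz":[0,-0.03,0],"twist":[0,0,0]},
    {"xyz":[0,-0.03,0],"twist":[0,0,0]},
    {"xyz":[0,-0.03,0],"twist":[0,0,0]},
  ],
)

```text
time: 16.85
tool_pos: [0.5298, -0.2656, 0.2856]
ee_rot: [-1.572, -0.027, 0.026]
wrist_force: [-0.1, 0.7, 0.9]
width: 0.0942
```

```bash
python3 look.py 13 wrist
python3 - <<'E'
from plan import *
a=np.array([-.032,.9995,0]);b=np.array([.9995,.032,0]);O=np.array([.5308,-.2395,.012])
z=load("wrist13");P=cloud(z);hsv=cv2.cvtColor(z['p'],cv2.COLOR_RGB2HSV);H,S,V=[hsv[...,i].astype(int) for i in range(3)]
L=np.stack([(P-O)@a,(P-O)@b,P[...,2]-.012],-1)
m=(abs(L[...,0])<.11)&(abs(L[...,1])<.06)&(z['d']>0)
def fit(q,nm):
    if len(q)<20: print(nm,len(q));return
    A=np.c_[q[:,:2],np.ones(len(q))];k=np.linalg.lstsq(A,q[:,2],rcond=None)[0]
    r=q[:,2]-A@k;s=abs(r)<2*r.std();k=np.linalg.lstsq(A[s],q[s,2],rcond=None)[0];print(nm,len(q),"slopes deg",np.degrees(k[:2]).round(2),"h",k[2].round(4),np.percentile(q,1,0).round(4),np.percentile(q,99,0).round(4))
er=lambda M:cv2.erode(M.astype(np.uint8),np.ones((3,3)))>0
fit(L[er(m&(H>3)&(H<22)&(S>110)&(L[...,2]>.041)&(L[...,2]<.048))],"rim")
fit(L[er(m&(H>60)&(H<95)&(S>50)&(L[...,0]<.06)&(L[...,2]>.008)&(L[...,2]<.03))],"board")
fit(L[er(m&(S<50)&(V>140)&(abs(L[...,2])<.005))],"plate")
fit(L[er(m&((H<4)|(H>175))&(S>140)&(L[...,2]>.027)&(L[...,2]<.034))],"jaw top")
E
```

```text
16.9 [-0.567  0.162  1.146  0.015  1.81  -0.591] [ 0.5301 -0.2648  0.286 ] [-1.572 -0.028  0.028] [ 0.5  0.7 -0.2] [-0.09  0.07 -0.  ] 0.0939
rim 506 slopes deg [0.04 0.17] h 0.0437 [-0.0647 -0.0268  0.042 ] [0.062  0.0287 0.0456]
board 2935 slopes deg [-0.03  0.04] h 0.0205 [-0.0579 -0.0214  0.0186] [0.055  0.0235 0.0225]
plate 3418 slopes deg [-0.04  0.02] h -0.0004 [-0.0848 -0.0464 -0.0023] [0.1005 0.0464 0.0017]
jaw top 265 slopes deg [-0.6  -0.17] h 0.0308 [ 0.0658 -0.0194  0.0287] [0.0728 0.0194 0.0323]
```

View pics/wrist13.png

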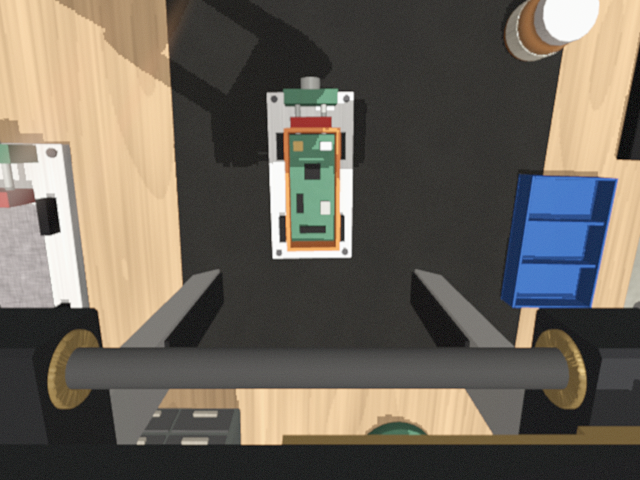

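The wrist view shows the case at (312,190), board up, clamped between the red jaw (312,123) and the lip (312,248). Relative to the plate, the rim is 44 mm up and level to within about 0.2°. I'm handing the job in.

Run:
```python
from bench import robot
print(robot.close_job())
```

```text
the job is handed in; nothing more can be done
None
```

The orange meter case is loaded face down in the smaller cradle, with its green board up, clamped between the red jaw and the fixed lip and let go. I gripped it by its side walls and turned it over. I pushed the jaw back about 13 mm with its upper end, lowered it behind the lip and released it. The job was handed in at about 17 s, with the gripper open and about 25 cm above the case.

**Last checks:**
- **Flat:** The case rim sits 44 mm above the plate surface, which is the case's thickness. It is level to within 0.2°, and the board to within 0.1°.
- **Clamped:** The case spans about ±65 mm along the pocket, so it is against the lip. The jaw's face is at about 66 mm by the cameras, against the 65 mm expected with a case loaded.
- **Surroundings:** The screwdriver, bottle, jar and spool look unmoved in the pictures; I did not measure their positions again.
- **Forces:** The highest wrist force I read was about 9 N.

**What disagreed:** Just before and after release, a wrist-camera fit to the case's end face suggested a 0.5° tilt, jaw end low. The later, clearer view from above did not show it. One jaw measurement in the scene camera failed because the case hid the jaw.

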